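Lock the tube head on the vortex mixer and prove the lock by a pull

TASK

Fit the blue tube head to the drive socket of the vortex mixer: drop its two lugs into the slots, press it down against the spring, turn it clockwise to the stop and let the spring lift it into the lock. Then prove that it holds, so that it cannot fly off when the mixer runs: pull it straight up with about 10 N, keep that pull for two seconds, ease off and let go with the head left locked. Never load the socket with more than 20 N, and leave the vials and the jar standing where they are.

Things in the scene. Friction and masses are not known exactly. Their poses are not given: they have to be found in the camera images.
- head_grip (a point): Where to grip the loose tube head (150 g, 82 mm tall, standing on its steel hub): on its axis, in the grey upright wing, 66 mm above the foot of the hub. The wing is 16 mm thick (y) and 46 mm long (x); its top is 16 mm above this point, the flat top of the blue disc (84 mm diameter, 16 mm thick) 24 mm below it. z up; x along the lugs; the same after half a turn.
- tube_head: The whole tube head; origin at the centre of the hub's foot, axes as head_grip. The hub below the disc is 36 mm in diameter and 26 mm long, its foot tapered over the last 3 mm to 31 mm diameter.
- head_lug (a point): Middle of the underside of the lug on the +x side of the hub, 20 mm from the axis, 6 mm above the foot (60 mm below head_grip). Two opposite lugs, under the ends of the wing and white marks on the disc's rim: each 8 mm wide, 5 mm tall, 49 mm over both tips.
- drive_socket (a point): Centre of the rim of the aluminium socket (63 mm outside) on the mixer, 112 mm above the worktop, z up. Bore 39 mm, with two slots for the lugs along +x and -x (black dots), 12 mm wide, 52 mm across. Height of head_grip above this point: 66 mm when the hub's foot meets the rim, 60 when the lugs do, 47.5 to 50 resting on the spring plate (so too when locked), under 46 (best 43.5) to turn, 42 at the bottom.
- lock_mark (a point): Red dot on the rim, 60 degrees clockwise (seen from above) from the slot at the socket's +x; another lies opposite. Under the rim the lugs run from the slots clockwise beneath a lip, 9 mm below the rim, to a stop at 65 degrees; there, from 55 to 65 degrees, the spring lifts them into pockets, 5 mm below the rim: locked, with a play up and down of up to 2.5 mm that differs each time.
- spring_plate (a joint): Sprung steel plate at the bottom of the socket, on which the hub's foot stands; 0 when it is up, grows to 0.0085 m as it is pressed down. It pushes up with 4 N when it is up (also with the head locked) and 8 N at the bottom.
- lock_ring: The socket itself, the ring in which the lugs lock, origin and axes as drive_socket; its hard rubber mount gives only a fraction of a millimetre under load. When the locked head is pulled up, it first rises freely through its play, off the spring plate, and then its lugs press up on this ring: that force is what counts as the pull.
- mixer: White vortex mixer, 154 mm (x) by 120 mm (y), fixed to the worktop; origin at the centre of its underside, control panel to its -x; the socket is centred on it. Between it and the robot's base stands a fixed microscope: x 0.2 to 0.415, y -0.28 to 0.05, 415 mm tall, its binocular head (x 0.2 to 0.36, y -0.28 to -0.08) up to 525 mm. Pass over or round it with the arm raised.
- the_vial_4: Small glass vial with a white cap, 25 mm diameter, 47 mm tall, waiting to the right of the mixer; origin at the centre of its underside. Leave it alone.
- the_vial_5: A second such vial with a white cap, same size. Leave it alone.
- the_vial_6: A third such vial, with a cream cap, same size. Leave it alone.
- soil_jar: Glass jar with a yellow lid and soil in it, 75 mm diameter, 97 mm tall; origin at the centre of its underside. Leave it alone.
- specimen_cabinet: Wooden drawer cabinet, fixed, 200 mm tall, between the tube head and the mixer but farther back: its nearest corner, the end of a drawer left ajar, stands at x 0.506, y 0.065, and its end wall runs back and left from there to x 0.62, y 0.25. Lift the head over that height, or keep it clear, when carrying it past.
Mind the look-alikes: they are no part of the job. Of the things that look like the tube_head, the larger one is meant.

How it is judged:
On the way, in this order (a step that is already met when the one before it is completed fails the run):
1. the head's lugs are in the slots of the socket (z of head_grip in the frame of drive_socket below 0.0575 m and horizontal distance between head_grip and drive_socket below 0.006 m), for 0.1 s.
2. the head is turned clockwise under the lip to the stop (angle between the x axis of head_grip and the x axis of drive_socket, either way round above 0.9 rad and z of head_grip in the frame of drive_socket below 0.052 m and horizontal distance between head_grip and drive_socket below 0.006 m), for 0.1 s.
3. the lugs of the locked head are pulled up against the socket with about 10 N (6.5 to 13.5 N) for at least a second (contact force between tube_head and lock_ring between 6.5 and 13.5 N and z of head_grip in the frame of drive_socket between 0.049 and 0.053 m and angle between the x axis of head_grip and the x axis of drive_socket, either way round above 0.9 rad), for 1 s.
At the end, for the whole second after the job is handed in: The tube head sits upright (within 4 degrees) and centred (within 4 mm) in the socket, turned clockwise from the slots to the lock (52 to 69 degrees), its lugs risen into the pockets (head_grip 46.8 to 52 mm above the rim), at rest (z of head_grip in the frame of drive_socket between 0.0468 and 0.052 m and horizontal distance between head_grip and drive_socket below 0.004 m and angle between the x axis of head_grip and the x axis of drive_socket, either way round between 0.9 and 1.2 rad and angle between head_grip's own z axis and vertical below 0.07 rad and linear speed of tube_head below 0.02 m/s); the robot touches nothing.
It fails at once if the socket is loaded with more than 20 N (with a margin: 24 N) (contact force between tube_head and lock_ring above 24 N).
It fails at once if a vial or the jar is moved by more than 15 mm (distance of any of the_vial_4, the_vial_5, the_vial_6, soil_jar from where it was at the start of the episode above 0.015 m).
It also fails if it takes over 72 s, if anything falls off the work surface, if the arm or the gripper's body presses on something with over 40 N, if the wrist force passes 120 N, or if a joint passes its speed limit or range.

ROBOT

A 7-joint arm with a two-finger parallel gripper is mounted at the origin on the work surface; the furniture and walls round the work are solid. World frame = base frame: x ahead of the robot, y to its left, z up, the work surface at z = 0. Lengths are in m, angles in rad, forces in N, time in s.
With the tool pointing down it reaches from about 0.35 to 0.9 m from the base axis. Payload 7.2 kg.
Tool frame: the origin (TCP) lies between the finger pads; the fingertips stand 11 mm ahead of it and the grasp point (between the pads) lies 8 mm behind it; z points along the fingers, y is the line along which they close (so a half turn about z gives the same grasp; the last joint's range is limited). The gripper opens to 85 mm and grips with 20 to 120 N. Pads are 22 mm wide; open, the fingers measure 114 mm over their backs; the gripper's body (76 mm by 85 mm) begins 54 mm behind the grasp point. The pads swing forward as they close: fully open they stand 13 mm farther back than shut.
Start: joints at [1.117, 0.411, -0.013, 1.596, 0.006, 1.134, -0.082], TCP at [0.235, -0.579, 0.217] pointing down, gripper open.
Joint ranges: [-2.95, 2.95], [-0.29, 1.99], [-1.47, 1.44], [0.14, 2.54], [-1.03, 4.17], [0.13, 1.85], [-2.86, 2.86]. Speed limits (rad/s): [2.39, 2.39, 3.01, 3.01, 3.14, 3.14, 3.14].

INTERFACE

Orientations are given as a rotation vector (axis times angle).
In Python, from bench import bot gives the robot as it stands.
- The arm moves only by the tool arm_command, never from a script. Its argument "motion" is a list of rows, each a list of 6 numbers: the shift along the tool's x, y, z in m, then the turn, a rotation vector about the tool's x, y, z in rad. In form: [[x, y, z, rx, ry, rz], ...]. A call has 1 to 8 rows; each row is the pose to reach, as a shift and turn from the pose commanded when the call began, along the tool's axes at that moment; what a row does not reach only later rows make up. A row lasts 1/8 s, in which the tool goes at most 62.5 mm and 10.7 degrees, less where a joint would pass 70% of its speed; a pose out of reach is approached as far as the arm can. A call with a gripper value outside its range is refused whole. "hand" is the opening, from -1 (shut) to 1 (fully open), so that 0 is half open, set as the call begins (left out, the last holds). The fingers move at their own pace and stop on an object; "squeeze" is the grip in N (left out, the last holds). Time passes only in rows, so rows that repeat a pose let the fingers close. It gives the time, the measured TCP pose, the force, the opening and the grip force at its end, in the units of the state.
- bot.state(): the state, without advancing time (a new reading comes with each control period).
- bot.read_camera(name): name is "scene" or "top" or "wrist"; returns the picture (400x640x3 uint8, blue, green, red); there is no depth.
- bot.calibration(name): a dict with "camera_matrix" (3x3 intrinsics, pixels), "rvec" (rotation vector, rad) and "tvec" (3), from world to camera coordinates, as OpenCV has them. Camera axes: x right, y down, z forward; pixel columns grow to the right and rows downward; lengths in m; the calibration is good to about 2 mm. A picture is of the moment at which its call begins: read the wrist's pose just before it. calibration takes no time and is no camera call; for the wrist camera it gives the pose at the moment of the call.
- bot.job_done(): hands the job in; it is judged then, once.
The state is a dict: "time_s": time; "joint_positions": joint angles; "joint_velocities": joint speeds; "joint_efforts": joint torques, N m; "ee_pos": TCP position; "tcp_rot": TCP orientation; "contact_force": force on the tool from outside, world axes, zero at the start; "ft_torque": the same for the moment, N m; "grip_width": finger opening in m; "grasp_force": force on a finger pad.
Only numpy, scipy, OpenCV 4.12 (cv2) and the standard library are available. Lean on these libraries where they do the work, as an engineer would, in place of code of your own. Each camera call takes 0.05 s, during which the arm holds its last target. There are 200 camera calls.

## Working session

There is one attempt and no reset: what is moved stays moved. The work goes in short steps, Python scripts to look and compute and a tool call to move; the robot and the scene stay as the last step left them, time stands still between calls to the robot, and variables do not carry over. Pictures are saved under pics/ and viewed, at most 10 in all, crops included, and the job is handed in when it is done.

Besides the shell and the picture viewer there is one more tool, called after "Call:" as name(argument=value, ...) on one line, values as JSON. arm_command: Moves the arm, as the interface text tells. Its arguments: {"type":"object","properties":{"motion":{"type":"array"},"hand":{"type":"number"},"squeeze":{"type":"number"}},"required":["motion"]}

```bash
ls; mkdir -p pics; python3 - <<'E'
from bench import bot
import cv2,numpy as np
s=bot.state();print({k:np.round(v,3) for k,v in s.items()})
a=bot.read_camera("scene");b=bot.read_camera("top");w=bot.read_camera("wrist")
for n,i in(("scene",a),("top",b),("wrist",w)):
    cv2.imwrite(f"pics/{n}0.png",i);c=bot.calibration(n);print(n,{k:np.round(v,3).tolist() for k,v in c.items()})
cv2.imwrite("pics/a.png",cv2.resize(np.hstack([a,b]),(800,250)))
E
```

```text
pics
{'time_s': np.float64(0.0), 'joint_positions': array([ 1.117,  0.412, -0.013,  1.597,  0.006,  1.134, -0.082]), 'joint_velocities': array([ 0.   ,  0.   , -0.002,  0.002,  0.001,  0.001, -0.001]), 'joint_efforts': array([-0.0000e+00, -6.0062e+01,  6.8200e-01, -2.9941e+01,  1.4000e-02,
        1.0000e-02, -0.0000e+00]), 'ee_pos': array([ 0.235, -0.579,  0.216]), 'tcp_rot': array([-3.082e+00, -6.020e-01,  1.000e-03]), 'contact_force': array([ 0.345,  0.189, -0.678]), 'ft_torque': array([ 0.027, -0.009, -0.051]), 'grasp_force': np.float64(0.0), 'grip_width': np.float64(0.085)}
scene {'camera_matrix': [[423.915, 0.0, 320.873], [0.0, 423.915, 201.385], [0.0, 0.0, 1.0]], 'rvec': [2.242, -0.199, 0.127], 'tvec': [-0.484, 0.12, 1.312]}
top {'camera_matrix': [[519.703, 0.0, 317.234], [0.0, 519.703, 198.243], [0.0, 0.0, 1.0]], 'rvec': [2.157, -2.058, 0.208], 'tvec': [-0.051, 0.511, 1.46]}
wrist {'camera_matrix': [[335.727, 0.0, 320.236], [0.0, 335.727, 197.361], [0.0, 0.0, 1.0]], 'rvec': [-2.408, 1.622, 0.227], 'tvec': [-0.625, -0.036, 0.379]}
```

View pics/scene0.png

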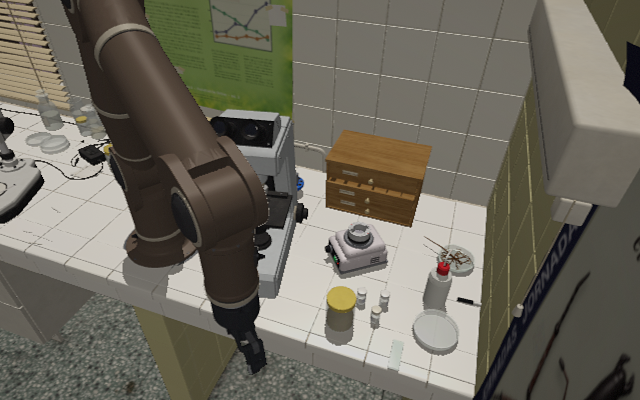

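View pics/top0.png

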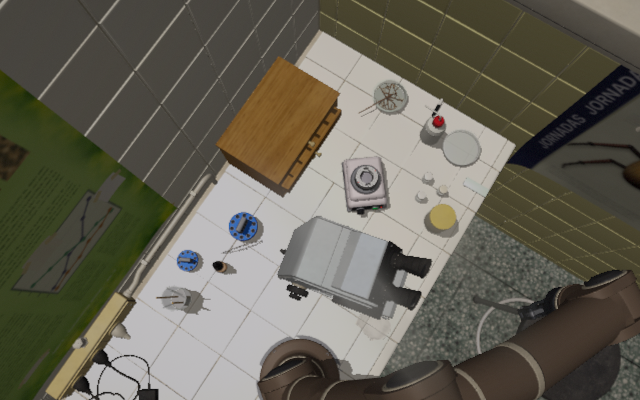

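The top view shows two blue heads: the larger at (243,226), the smaller at (188,261). The larger fits the description. The mixer socket is at (366,178), the jar at (441,217), and the vials at (428,177), (443,190) and (421,197).

```bash
cat > h.py <<'E'
import cv2,numpy as np
def ray(c,px,z):
    K=c["camera_matrix"];R=cv2.Rodrigues(np.array(c["rvec"],float))[0];t=np.array(c["tvec"],float).ravel()
    p=cv2.undistortPoints(np.array(px,float).reshape(-1,1,2),np.array(K),None).reshape(-1,2)
    d=np.c_[p,np.ones(len(p))]@R; o=-R.T@t
    return o+d*((z-o[2])/d[:,2:])
def blobs(m,amin):
    n,l,s,c=cv2.connectedComponentsWithStats(m.astype(np.uint8));return [(s[i],c[i],l==i) for i in range(1,n) if s[i][4]>=amin]
E
python3 - <<'E'
from bench import bot
import cv2,numpy as np
from h import *
im=cv2.imread("pics/top0.png");c=bot.calibration("top")
h=cv2.cvtColor(im,cv2.COLOR_BGR2HSV)
m=cv2.inRange(h,(95,120,60),(125,255,255));m[:190]=0;m[:,:150]=0;m[290:]=0
for s,ce,mm in blobs(m,60):
    cn=cv2.findContours(mm.astype(np.uint8),0,2)[0][0]
    e=cv2.fitEllipse(cv2.convexHull(cn));p=ray(c,[e[0]],0.038)[0]
    q=ray(c,cn.reshape(-1,2),0.038);print(np.round(e[0],1),np.round(e[1],1),p.round(4),np.ptp(q,0)[:2])
a=cv2.resize(im[190:290,160:290],None,fx=4,fy=4,interpolation=2)[:, :400]
a=cv2.resize(im[200:250,215:275],(400,333),interpolation=cv2.INTER_CUBIC)
b=cv2.resize(im[150:210,335:407],(400,333),interpolation=cv2.INTER_CUBIC)
cv2.imwrite("pics/c.png",np.hstack([a,b]))
for px,z in(((366,179),.112),((428,175),.047),((443,189),.047),((421,196),.047),((441,217),.097)):print(px,ray(c,[px],z)[0].round(3))
E
```

```text
[242.8 226.2] [27.4 28.1] [0.4227 0.186  0.038 ] [0.07994141 0.08007413]
[187.1 260.1] [19.7 20.4] [0.3169 0.3382 0.038 ] [0.05677731 0.0536652 ]
(366, 179) [ 0.562 -0.162  0.112]
(428, 175) [ 0.599 -0.349  0.047]
(443, 189) [ 0.558 -0.393  0.047]
(421, 196) [ 0.534 -0.329  0.047]
(441, 217) [ 0.466 -0.376  0.097]
```

View pics/c.png

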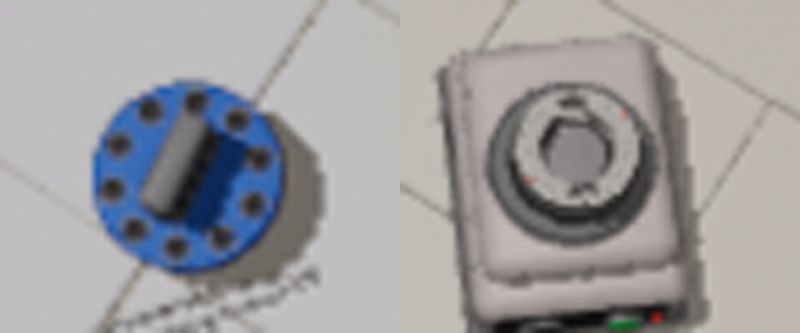

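Left crop: the larger blue head (80 mm measured, the other 55 mm), wing running from crop (205,120) to (165,205). It is the one meant. Right crop: the socket, with black slot dots at top (572,102) and bottom (582,190) and red dots at (625,112) and (528,180).

```bash
cat >> h.py <<'E'
from scipy.spatial.transform import Rotation as Ro
def plan(s,p,xyaw=None):
    """shift (tool axes) & rz to reach world p with tool y axis along yaw (mod pi)"""
    R=Ro.from_rotvec(s["tcp_rot"]);d=R.inv().apply(np.array(p)-s["ee_pos"]);out=[d.round(4)]
    if xyaw is not None:
        T=R.as_matrix();y=T[:,1];a=np.arctan2(y[1],y[0]);dy=(xyaw-a+np.pi/2)%np.pi-np.pi/2
        out.append(("rz",round(-dy,4),"j7",round(s["joint_positions"][6],3)))
    t=Ro.from_matrix(R.as_matrix()).apply([0,0,1]);out.append(("tilt",t.round(4)))
    return out
E
python3 - <<'E'
from bench import bot
from h import *
c=bot.calibration("top")
P=ray(c,[(245.7,218),(239.7,230.7)],.082);d=P[1]-P[0];print("wing",P.round(3),np.arctan2(d[1],d[0]))
S=ray(c,[(335+172/5.55,150+102/5.55),(335+182/5.55,150+190/5.55)],.112);d=S[1]-S[0];print("slots",S.round(3),S.mean(0),np.arctan2(d[1],d[0]))
S=ray(c,[(335+225/5.55,150+112/5.55),(335+128/5.55,150+180/5.55)],.112);d=S[1]-S[0];print("red",S.round(3),S.mean(0),np.arctan2(d[1],d[0]))
s=bot.state();R=Ro.from_rotvec(s["tcp_rot"]).as_matrix();w=bot.calibration("wrist");Rc=cv2.Rodrigues(np.array(w["rvec"]))[0]
print("cam in tool",R.T@(-Rc.T@np.ravel(w["tvec"])-s["ee_pos"]),"axis",R.T@Rc.T)
print(R.round(3))
for p in((.235,-.579,.6),(.5,-.15,.6),(.5,.05,.6),(.42,.186,.6)):print(plan(s,p))
E
```

```text
wing [[0.44  0.173 0.082]
 [0.403 0.187 0.082]] 2.7758754003875135
slots [[ 0.593 -0.161  0.112]
 [ 0.547 -0.167  0.112]] [ 0.56977816 -0.16426738  0.112     ] -3.0038559976884462
red [[ 0.589 -0.188  0.112]
 [ 0.551 -0.14   0.112]] [ 0.56973794 -0.16408213  0.112     ] 2.2366881216130325
cam in tool [ 0.06908687  0.00039262 -0.15790219] axis [[-9.62851875e-04 -9.61783636e-01 -2.73808896e-01]
 [ 9.99999412e-01 -1.06289487e-03  2.17025768e-04]
 [-4.99761903e-04 -2.73808525e-01  9.61784093e-01]]
[[ 0.926  0.376 -0.001]
 [ 0.376 -0.926  0.001]
 [-0.    -0.001 -1.   ]]
[array([-2.000e-04, -2.000e-04, -3.838e-01]), ('tilt', array([-5.0e-04,  1.2e-03, -1.0e+00]))]
[array([ 0.4068, -0.2979, -0.3834]), ('tilt', array([-5.0e-04,  1.2e-03, -1.0e+00]))]
[array([ 0.4821, -0.4832, -0.3832]), ('tilt', array([-5.0e-04,  1.2e-03, -1.0e+00]))]
[array([ 0.4592, -0.6393, -0.383 ]), ('tilt', array([-5.0e-04,  1.2e-03, -1.0e+00]))]
```

Call:
arm_command(motion=[[0, 0, -0.06, 0, 0, 0], [0, 0, -0.12, 0, 0, 0], [0, 0, -0.18, 0, 0, 0], [0, 0, -0.24, 0, 0, 0], [0.02, -0.02, -0.3, 0, 0, 0], [0.05, -0.04, -0.36, 0, 0, 0], [0.1, -0.07, -0.383, 0, 0, 0], [0.15, -0.1, -0.383, 0, 0, 0]])

```text
time_s: 1.15
ee_pos: [0.3253, -0.4397, 0.58]
tcp_rot: [3.063, 0.595, 0.016]
contact_force: [1.3, 0.2, -0.0]
grip_width: 0.0853
grasp_force: 0.0
```

Call:
arm_command(motion=[[0.05, -0.029, 0, 0, 0, 0], [0.1, -0.058, 0, 0, 0, 0], [0.15, -0.087, 0, 0, 0, 0], [0.2, -0.116, 0, 0, 0, 0], [0.25, -0.145, 0.02, 0, 0, 0], [0.274, -0.158, 0.08, 0, 0, 0], [0.274, -0.158, 0.14, 0, 0, 0], [0.274, -0.158, 0.18, 0, 0, 0]])

```text
time_s: 2.15
ee_pos: [0.521, -0.1927, 0.3936]
tcp_rot: [3.066, 0.601, 0.009]
contact_force: [0.7, -1.4, 0.4]
grip_width: 0.0852
grasp_force: 0.0
```

Call:
arm_command(motion=[[0, 0, 0, 0, 0, 0], [0, 0, 0, 0, 0, 0]])

```text
time_s: 2.4
ee_pos: [0.5224, -0.1941, 0.399]
tcp_rot: [3.064, 0.598, 0.017]
contact_force: [-0.3, 0.4, 0.2]
grip_width: 0.0852
grasp_force: 0.0
```

```bash
python3 - <<'E'
from bench import bot
from h import *
w=bot.read_camera("wrist");c=bot.calibration("wrist");s=bot.state()
cv2.imwrite("pics/w1.png",w);np.save("w1.npy",c,allow_pickle=True)
sc=bot.read_camera("scene");cv2.imwrite("pics/s1.png",sc)
print(s["ee_pos"],s["joint_positions"].round(3))
R=cv2.Rodrigues(np.array(c["rvec"]))[0]
p=cv2.projectPoints(np.array([[.5698,-.1643,.112]]),np.array(c["rvec"]),np.array(c["tvec"]),np.array(c["camera_matrix"]),None)[0].ravel();print(p)
x,y=p.astype(int);x0,y0=max(0,x-60),max(0,y-60)
cr=cv2.resize(w[y0:y0+120,x0:x0+120],(480,480),interpolation=2);print(x0,y0)
cv2.imwrite("pics/v1.png",np.hstack([cr,cv2.resize(sc[:,150:480],(320,480))]))
E
```

```text
[ 0.52258269 -0.19422452  0.39943307] [ 0.076  0.179  0.224  1.498 -0.027  1.449 -0.886]
[307.11331828 115.02755506]
247 55
```

View pics/v1.png

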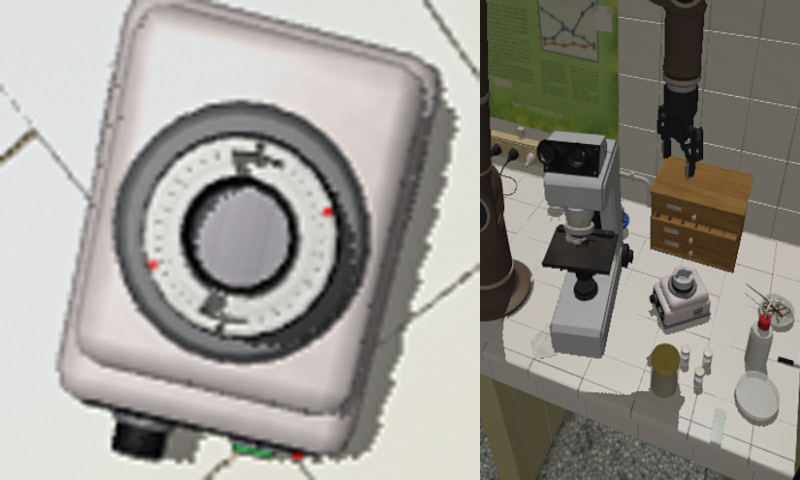

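Crop (4x, offset 247,55): red dots at (328,212) and (152,265), slots at (258,155) and (217,303). The scene half shows the arm well clear of the microscope.

```bash
python3 - <<'E'
from bench import bot
from h import *
w=cv2.imread("pics/w1.png");c=np.load("w1.npy",allow_pickle=True).item()
R=w[55:175,247:367].astype(int);m=(R[:,:,2]-np.maximum(R[:,:,0],R[:,:,1])>50)
pts=[]
for s,ce,mm in blobs(m,2):
    ys,xs=np.nonzero(mm);wt=(R[:,:,2]-R[:,:,0])[mm];p=np.array([np.average(xs,weights=wt)+247,np.average(ys,weights=wt)+55]);print(s[4],p)
    if p[1]<150:pts.append(p)
P=ray(c,pts,.112);d=P[0]-P[1];print(P.round(4),P.mean(0).round(4),"len",np.linalg.norm(d),"yaw",np.arctan2(d[1],d[0]),"slot yaw",np.arctan2(d[1],d[0])+np.pi/3)
# rim: bright ring pixels
g=cv2.cvtColor(w,6);y,x=np.mgrid[0:400,0:640];q=(np.hypot(x-307,y-114)<29)&(g>150)
b=max(blobs(q,50),key=lambda b:b[0][4]);cn=max(cv2.findContours(b[2].astype(np.uint8),0,1)[0],key=len)
h=cv2.convexHull(cn);e=cv2.fitEllipse(h);print(e,ray(c,[e[0]],.112)[0].round(4),ray(c,h.reshape(-1,2),.112).ptp(0) if 0 else np.ptp(ray(c,h.reshape(-1,2),.112),0))
S=ray(c,[(247+258/4,55+158/4),(247+217/4,55+303/4)],.112);d=S[0]-S[1];print("slots",S.mean(0),np.arctan2(d[1],d[0]))
s=bot.state()
for p in((.52,-.1,.5),(.5,.0,.5),(.42,.1,.5),(.36,.16,.5),(.36,.16,.3)):print(plan(s,p,2.776+np.pi/2))
E
```

```text
4 [328.48709677 107.46774194]
6 [284.81788618 120.79837398]
6 [320.9771529  168.65202109]
[[ 0.5888 -0.1863  0.112 ]
 [ 0.5523 -0.1402  0.112 ]] [ 0.5706 -0.1633  0.112 ] len 0.058817319365825724 yaw -0.8993943038087033 slot yaw 0.1478032473878943
((313.296875, 115.14311218261719), (32.54899597167969, 46.3695068359375), 11.196770668029785) [ 0.5727 -0.1717  0.112 ] [0.05934407 0.03567296 0.        ]
slots [ 0.5719213  -0.16235064  0.112     ] 0.09084790500237397
[array([ 0.0339, -0.086 , -0.1023]), ('rz', np.float64(0.751), 'j7', np.float64(-0.886)), ('tilt', array([ 0.016 , -0.0175, -0.9997]))]
[array([ 0.053 , -0.1862, -0.1043]), ('rz', np.float64(0.751), 'j7', np.float64(-0.886)), ('tilt', array([ 0.016 , -0.0175, -0.9997]))]
[array([ 0.0164, -0.3089, -0.1074]), ('rz', np.float64(0.751), 'j7', np.float64(-0.886)), ('tilt', array([ 0.016 , -0.0175, -0.9997]))]
[array([-0.0166, -0.387 , -0.1094]), ('rz', np.float64(0.751), 'j7', np.float64(-0.886)), ('tilt', array([ 0.016 , -0.0175, -0.9997]))]
[array([-0.0182, -0.3915,  0.0906]), ('rz', np.float64(0.751), 'j7', np.float64(-0.886)), ('tilt', array([ 0.016 , -0.0175, -0.9997]))]
```

Call:
arm_command(motion=[[0.003, -0.025, -0.05, 0, 0, 0.1], [0.006, -0.07, -0.09, 0, 0, 0.2], [0.012, -0.13, -0.1, 0, 0, 0.3], [0.02, -0.19, -0.1, 0, 0, 0.4], [0.028, -0.25, -0.1, 0, 0, 0.5], [0.036, -0.31, -0.08, 0, 0, 0.6], [0.043, -0.36, -0.05, 0, 0, 0.7], [0.048, -0.391, -0.01, 0, 0, 0.75]])

```text
time_s: 3.5
ee_pos: [0.4188, 0.1897, 0.4009]
tcp_rot: [3.079, -0.566, 0.03]
contact_force: [1.1, -0.2, -0.9]
grip_width: 0.0854
grasp_force: 0.0
```

Call:
arm_command(motion=[[0, 0, 0.05, 0, 0, 0], [0, 0, 0.09, 0, 0, 0], [0, 0, 0.09, 0, 0, 0], [0, 0, 0.09, 0, 0, 0]])

```text
time_s: 4.0
ee_pos: [0.4213, 0.1857, 0.3119]
tcp_rot: [3.078, -0.567, 0.028]
contact_force: [-0.4, 0.2, 0.6]
grip_width: 0.0854
grasp_force: 0.0
```

```bash
cat >> h.py <<'E'
def go(s,p,yyaw):
    R=Ro.from_rotvec(s["tcp_rot"]);T=R.as_matrix();a=np.arctan2(T[1,1],T[0,1]);yy=a+(yyaw-a+np.pi/2)%np.pi-np.pi/2
    y=np.array([np.cos(yy),np.sin(yy),0]);z=np.array([0,0,-1.]);x=np.cross(y,z)
    rv=(R.inv()*Ro.from_matrix(np.c_[x,y,z])).as_rotvec()
    return R.inv().apply(np.array(p)-s["ee_pos"]).round(4).tolist()+rv.round(4).tolist()
E
python3 - <<'E'
from bench import bot
from h import *
w=bot.read_camera("wrist");c=bot.calibration("wrist");s=bot.state()
cv2.imwrite("pics/w2.png",w);print(s["ee_pos"],s["tcp_rot"],s["joint_positions"].round(3))
h=cv2.cvtColor(w,cv2.COLOR_BGR2HSV);m=cv2.inRange(h,(95,120,40),(125,255,255))
for st,ce,mm in blobs(m,400):
    hl=cv2.convexHull(max(cv2.findContours(mm.astype(np.uint8),0,1)[0],key=len));q=ray(c,hl.reshape(-1,2),.042).astype(np.float32)
    (cc,r)=cv2.minEnclosingCircle(q[:,:2]);e=cv2.fitEllipse(q[:,:2]*1000);print(st,cc,r,e)
cv2.imwrite("pics/v2.png",w)
E
```

```text
[0.42140333 0.18577926 0.3120051 ] [ 3.07794944 -0.56739278  0.02871179] [-0.4    0.054 -0.143  1.832  0.03   1.251 -2.488]Traceback (most recent call last):
  File "<stdin>", line 8, in <module>
cv2.error: OpenCV(4.12.0) /io/opencv/modules/imgproc/src/shapedescr.cpp:201: error: (-215:Assertion failed) count >= 0 && (depth == CV_32F || depth == CV_32S) in function 'minEnclosingCircle'
```

```bash
python3 - <<'E'
from bench import bot
from h import *
w=cv2.imread("pics/w2.png");c=bot.calibration("wrist");s=bot.state()
h=cv2.cvtColor(w,cv2.COLOR_BGR2HSV);m=cv2.inRange(h,(95,120,40),(125,255,255))
for st,ce,mm in blobs(m,400):
    hl=cv2.convexHull(max(cv2.findContours(mm.astype(np.uint8),0,1)[0],key=len));q=np.ascontiguousarray(ray(c,hl.reshape(-1,2),.042)[:,:2].astype(np.float32))
    (cc,r)=cv2.minEnclosingCircle(q);print(st,cc,r,cv2.fitEllipse(q*1000))
    x,y,W,H=st[:4];print(x,y,W,H);cv2.imwrite("pics/v2.png",cv2.resize(w[y-10:y+H+10,x-10:x+W+10],None,fx=4,fy=4,interpolation=2))
E
```

```text
[ 286  129   64   64 1884] (0.42251408100128174, 0.18629604578018188) 0.041710421442985535 ((422.5947265625, 186.44342041015625), (82.1825942993164, 82.80857849121094), 67.21394348144531)
286 129 64 64
[222 247  42  37 489] (0.3230302929878235, 0.3355412185192108) 0.02962377481162548 ((322.4209899902344, 336.526123046875), (57.12775802612305, 61.47603225708008), 42.02611541748047)
222 247 42 37
```

View pics/v2.png

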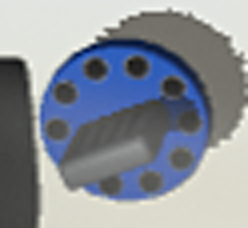

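That was the smaller look-alike (57 mm), overwritten into the same file. I need the crop of the larger one at x 286–350, y 129–193.

```bash
python3 - <<'E'
from bench import bot
from h import *
w=cv2.imread("pics/w2.png");c=bot.calibration("wrist")
cr=w[119:203,276:360];cv2.imwrite("pics/v3.png",cv2.resize(cr,None,fx=6,fy=6,interpolation=2))
h=cv2.cvtColor(w,cv2.COLOR_BGR2HSV);y,x=np.mgrid[0:400,0:640]
m=(np.hypot(x-318,y-161)<28)&(h[:,:,1]<70)&(h[:,:,2]>60)
for st,ce,mm in blobs(m,30):
    pts=np.ascontiguousarray(ray(c,np.argwhere(mm)[:,::-1],.082)[:,:2].astype(np.float32)*1000)
    r=cv2.minAreaRect(pts);v=cv2.fitLine(pts,2,0,.01,.01).ravel();print(st,r,np.arctan2(v[1],v[0]),h[mm].mean(0))
E
```

```text
[305 148  19  41 495] ((421.33074951171875, 187.60035705566406), (20.63373565673828, 48.29704284667969), 59.1690788269043) -0.39390668 [ 95.6040404    7.58989899 111.07878788]
```

View pics/v3.png

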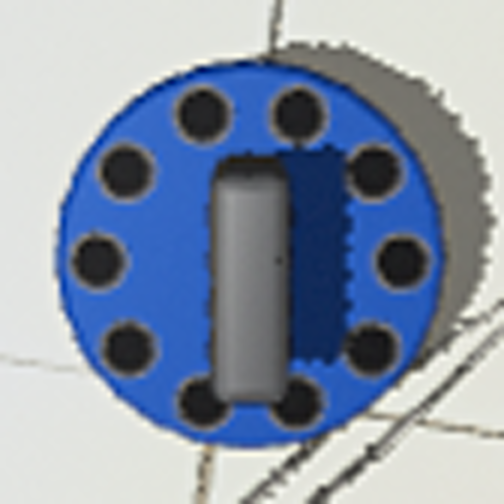

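The larger head: disc centred at crop (250,255). The wing runs from (250,165) to (250,400), almost exactly along the tool's x, and the holes at (98,262) and (402,262) lie square to it.

```bash
python3 - <<'E'
from bench import bot
from h import *
c=bot.calibration("wrist");s=bot.state()
H=np.array([(98,262),(402,262),(125,172),(372,348),(372,172),(128,348),(203,115),(297,402),(299,115),(203,402)])/6+[276-.4,119-.4]
P=ray(c,H,.042)[:,:2]
print(P.mean(0));offs=np.deg2rad([90,54,-54,18,-18])
for i,o in enumerate((0,1,2,3,4)):
    d=P[2*i]-P[2*i+1];print(np.linalg.norm(d).round(4),np.degrees(np.arctan2(d[1],d[0])))
print(go(s,(.4225,.1864,.058),np.pi/2-.37), go(s,(.4225,.1864,.058),np.pi/2-.36))
E
```

```text
[0.42212135 0.1866285 ]
0.0652 68.98045098592523
0.0651 33.3228444972063
0.0647 -75.06977272270824
0.0651 -3.0322263821597604
0.0652 -39.45547755830471
[-0.0043, -0.003, 0.254, 0.0081, -0.0202, 0.0054] [-0.0043, -0.003, 0.254, 0.0082, -0.0201, -0.0046]
```

Call:
arm_command(motion=[[-0.004, -0.003, 0.05, 0.008, -0.02, 0.0025], [-0.004, -0.003, 0.1, 0.008, -0.02, 0.0025], [-0.004, -0.003, 0.15, 0.008, -0.02, 0.0025], [-0.004, -0.003, 0.19, 0.008, -0.02, 0.0025], [-0.004, -0.003, 0.19, 0.008, -0.02, 0.0025], [-0.004, -0.003, 0.19, 0.008, -0.02, 0.0025]])

```text
time_s: 4.8
ee_pos: [0.4215, 0.1871, 0.1216]
tcp_rot: [3.088, -0.573, -0.001]
contact_force: [1.4, -0.5, 0.1]
grip_width: 0.0853
grasp_force: 0.0
```

```bash
python3 - <<'E'
from bench import bot
from h import *
s=bot.state();print(s["ee_pos"],go(s,(.4224,.1865,.058),np.pi/2-.367))
E
```

```text
[0.42146396 0.18710649 0.12156421] [0.0011, 0.0002, 0.0636, 0.0007, 0.0003, 0.0001]
```

Call:
arm_command(motion=[[0.001, 0, 0.03, 0, 0, 0], [0.001, 0, 0.055, 0, 0, 0], [0.001, 0, 0.064, 0, 0, 0], [0.001, 0, 0.064, 0, 0, 0]])

```text
time_s: 5.3
ee_pos: [0.4214, 0.1862, 0.0564]
tcp_rot: [3.087, -0.573, -0.003]
contact_force: [0.1, 0.7, 0.4]
grip_width: 0.0854
grasp_force: 0.0
```

Call:
arm_command(motion=[[0, 0, 0, 0, 0, 0], [0, 0, 0, 0, 0, 0], [0, 0, 0, 0, 0, 0], [0, 0, 0, 0, 0, 0], [0, 0, 0, 0, 0, 0], [0, 0, 0, 0, 0, 0]], hand=-1, squeeze=80)

```text
time_s: 6.05
ee_pos: [0.421, 0.1862, 0.0558]
tcp_rot: [3.087, -0.572, -0.003]
contact_force: [-0.2, 1.6, 4.9]
grip_width: 0.0138
grasp_force: 80.4
```

Call:
arm_command(motion=[[0, 0, -0.02, 0, 0, 0], [0, 0, -0.07, 0, 0, 0], [0, 0, -0.13, 0, 0, 0], [0, 0, -0.19, 0, 0, 0], [0, 0, -0.25, 0, 0, 0], [0, 0, -0.28, 0, 0, 0], [0, 0, -0.28, 0, 0, 0]])

```text
time_s: 6.92
ee_pos: [0.4221, 0.1866, 0.337]
tcp_rot: [3.088, -0.573, -0.0]
contact_force: [-1.2, -0.2, -3.2]
grip_width: 0.0138
grasp_force: 79.6
```

```bash
python3 - <<'E'
from bench import bot
from h import *
w=bot.read_camera("wrist");c=bot.calibration("wrist");s=bot.state()
cv2.imwrite("pics/w4.png",w);print(s["ee_pos"],s["grip_width"],s["contact_force"])
h=cv2.cvtColor(w,cv2.COLOR_BGR2HSV);m=cv2.inRange(h,(95,120,40),(125,255,255))
zt=s["ee_pos"][2]+.0102-.024;R=Ro.from_rotvec(s["tcp_rot"])
for st,ce,mm in blobs(m,400):
    hl=cv2.convexHull(max(cv2.findContours(mm.astype(np.uint8),0,1)[0],key=len));q=np.ascontiguousarray(ray(c,hl.reshape(-1,2),zt)[:,:2].astype(np.float32)*1000)
    (cc,r)=cv2.minEnclosingCircle(q);e=cv2.fitEllipse(q);print(st,cc,r,e, R.inv().apply([e[0][0]/1000-s["ee_pos"][0],e[0][1]/1000-s["ee_pos"][1],0]))
x=s
cv2.imwrite("pics/v4.png",w[:, :])
print(go(s,(.5705,-.1635,.36),.14-np.pi/2),s["joint_positions"].round(3))
for p in((.44,.12,.36),(.47,.02,.36),(.52,-.08,.36)):print(go(s,p,.14-np.pi/2))
E
```

```text
[0.42138447 0.18615554 0.33514061] 0.013608547229472226 [-0.01669502 -0.25340477 -2.33160593]
[ 230  154  165  123 7654] (423.133544921875, 191.5750274658203) 46.764949798583984 ((422.2745666503906, 189.92355346679688), (83.59197235107422, 92.74337768554688), 17.400814056396484) [-5.20664767e-04 -3.83653192e-03 -1.03397968e-05]
[0.2646, 0.273, -0.0246, 0.0024, 0.0028, -0.5069] [-0.387  0.049 -0.14   1.783  0.007  1.313 -2.467]
[0.0411, 0.0552, -0.0248, 0.0024, 0.0028, -0.5069]
[0.1049, 0.1377, -0.0247, 0.0024, 0.0028, -0.5069]
[0.1875, 0.2131, -0.0246, 0.0024, 0.0028, -0.5069]
```

View pics/v4.png

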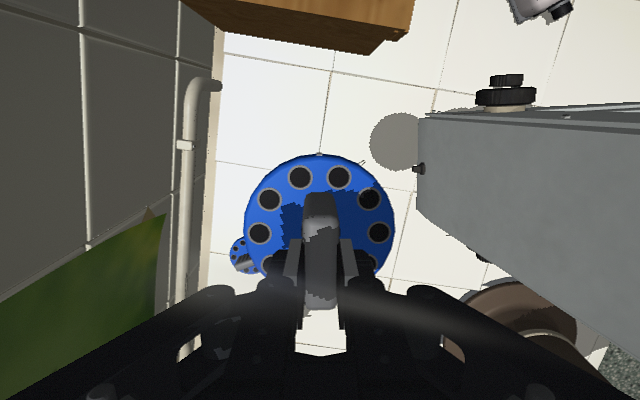

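Call:
arm_command(motion=[[0.03, 0.04, -0.024, 0, 0, -0.06], [0.065, 0.087, -0.024, 0, 0, -0.14], [0.1, 0.134, -0.024, 0, 0, -0.22], [0.135, 0.181, -0.024, 0.002, 0.002, -0.3], [0.17, 0.228, -0.02, 0.002, 0.003, -0.38], [0.2, 0.268, 0, 0.002, 0.003, -0.45], [0.221, 0.297, 0.03, 0.002, 0.003, -0.507], [0.221, 0.297, 0.055, 0.002, 0.003, -0.507]])

```text
time_s: 7.98
ee_pos: [0.5194, -0.1737, 0.2767]
tcp_rot: [3.133, 0.213, -0.009]
contact_force: [-0.4, -0.8, -2.0]
grip_width: 0.0136
grasp_force: 79.5
```

Call:
arm_command(motion=[[0, 0, 0, 0, 0, 0], [0, 0, 0, 0, 0, 0], [0, 0, 0, 0, 0, 0]])

```text
time_s: 8.35
ee_pos: [0.5216, -0.1699, 0.2817]
tcp_rot: [3.133, 0.222, 0.002]
contact_force: [-0.3, -0.8, -2.3]
grip_width: 0.0137
grasp_force: 79.5
```

```bash
cat > meas.py <<'E'
from bench import bot
from h import *
w=bot.read_camera("wrist");c=bot.calibration("wrist");s=bot.state();np.save("w5.npy",[c,s],allow_pickle=True)
cv2.imwrite("pics/w5.png",w);print(s["ee_pos"],s["tcp_rot"],s["joint_positions"].round(3),s["contact_force"])
R=Ro.from_rotvec(s["tcp_rot"])
I=w.astype(int);m=(I[:,:,2]-np.maximum(I[:,:,0],I[:,:,1])>50)
for st,ce,mm in blobs(m,2):
    ys,xs=np.nonzero(mm);wt=(I[:,:,2]-I[:,:,0])[mm];p=[np.average(xs,weights=wt),np.average(ys,weights=wt)];q=ray(c,[p],.112)[0];print("red",st[4],np.round(p,1),q.round(4))
# dark holes inside disc
h=cv2.cvtColor(w,cv2.COLOR_BGR2HSV);b=cv2.inRange(h,(95,120,40),(125,255,255))
d=(h[:,:,2]<50);zt=s["ee_pos"][2]+.0102-.024;Q=[]
for st,ce,mm in blobs(d,150):
    x,y,W,H,A=st
    if A<700 and W<32 and H<32 and b[y-6:y+H+6,x-6:x+W+6].sum()/255>100:
        q=R.inv().apply(np.r_[(ray(c,[ce],zt)[0]-s["ee_pos"])[:2],0]);Q.append(q);print("hole",A,ce.round(1),q.round(4))
E
python3 meas.py
```

```text
[ 0.52158027 -0.16994112  0.28170956] [3.13302479e+00 2.21327648e-01 2.12353434e-03] [ 0.067  0.226  0.194  1.706 -0.046  1.212 -1.158] [ 0.63218886 -1.20126611 -1.52296054]
red 10 [346.4 108.2] [ 0.5881 -0.1861  0.112 ]
red 9 [293.3 139.8] [ 0.5518 -0.14    0.112 ]
hole 308 [299.5 177. ] [ 0.0315 -0.0103  0.    ]
hole 301 [338.2 176.9] [0.0315 0.0099 0.    ]
hole 290 [269. 199.] [ 0.0195 -0.0268  0.    ]
hole 283 [368.5 198.7] [0.0196 0.0262 0.    ]
hole 159 [330.4 203.2] [0.0171 0.0059 0.    ]
hole 305 [378.6 232.2] [0.0005 0.0325 0.    ]
hole 266 [259.  232.9] [ 0.0001 -0.0331 -0.    ]
hole 379 [275.8 261.9] [-0.0173 -0.0245 -0.    ]
```

```bash
python3 - <<'E'
from bench import bot
from h import *
s=bot.state();print(s["ee_pos"],go(s,(.5697,-.1634,.2),.144-np.pi/2),go(s,(.5697,-.1634,.175),.144-np.pi/2))
E
```

```text
[ 0.52158027 -0.16994112  0.28170956] [0.0485, 0.0002, 0.0818, 0.0009, -0.0013, -0.0029] [0.0484, 0.0002, 0.1068, 0.0009, -0.0013, -0.0029]
```

Call:
arm_command(motion=[[0.025, 0, 0.02, 0.001, -0.001, -0.003], [0.0485, 0, 0.05, 0.001, -0.001, -0.003], [0.0485, 0, 0.08, 0.001, -0.001, -0.003], [0.0485, 0, 0.1, 0.001, -0.001, -0.003], [0.0485, 0, 0.107, 0.001, -0.001, -0.003], [0.0485, 0, 0.107, 0.001, -0.001, -0.003], [0.0485, 0, 0.107, 0.001, -0.001, -0.003], [0.0485, 0, 0.107, 0.001, -0.001, -0.003]])

```text
time_s: 9.4
ee_pos: [0.5696, -0.1637, 0.1747]
tcp_rot: [-3.133, -0.225, -0.0]
contact_force: [-0.3, 0.4, -1.6]
grip_width: 0.0135
grasp_force: 79.5
```

```bash
python3 - <<'E'
from bench import bot
from h import *
s=bot.state();print(s["ee_pos"],s["contact_force"],s["ft_torque"],go(s,(.5697,-.1634,.160),.144-np.pi/2))
w=bot.read_camera("scene");print(s["joint_positions"].round(3))
cv2.imwrite("pics/s6.png",cv2.resize(w[100:320,200:480],None,fx=2.8,fy=2.7,interpolation=2))
E
```

```text
[ 0.56957501 -0.16368517  0.17471547] [-0.32772082  0.3803712  -1.57175888] [-0.02809382  0.02332193 -0.01631142] [0.0002, -0.0003, 0.0147, -0.0002, -0.0003, -0.0008]
[ 0.066  0.395  0.176  1.737 -0.079  1.016 -1.158]
```

View pics/s6.png

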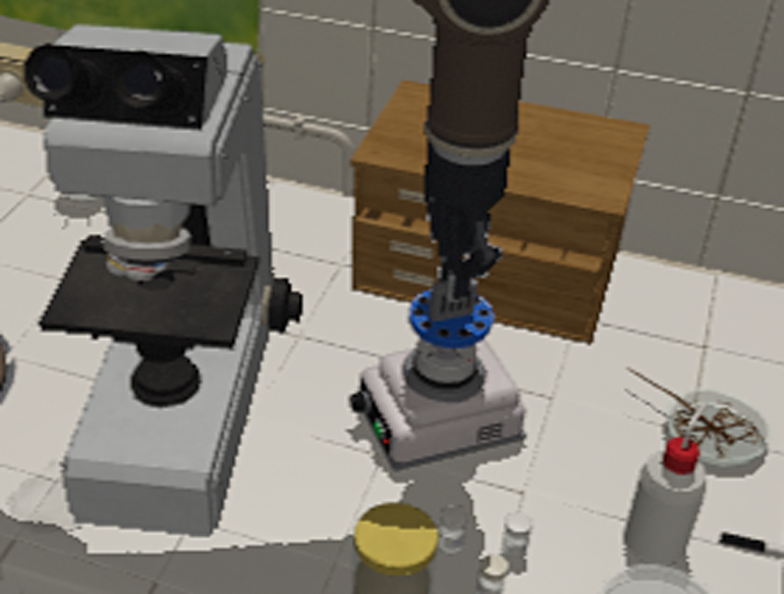

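The scene crop shows the head centred over the socket at (450,340), with the arm clear of the microscope and cabinet.

Call:
arm_command(motion=[[0, 0, 0.003, 0, 0, 0], [0, 0, 0.006, 0, 0, 0], [0, 0, 0.009, 0, 0, 0], [0, 0, 0.011, 0, 0, 0], [0, 0, 0.011, 0, 0, 0], [0, 0, 0.011, 0, 0, 0]])

```text
time_s: 10.2
ee_pos: [0.5692, -0.1636, 0.1628]
tcp_rot: [-3.133, -0.225, 0.002]
contact_force: [0.0, 0.4, -1.6]
grip_width: 0.0137
grasp_force: 79.5
```

No contact with the foot 5 mm inside the bore. Next the lugs go into the slots.

Call:
arm_command(motion=[[0, 0, 0.0015, 0, 0, 0], [0, 0, 0.003, 0, 0, 0], [0, 0, 0.0045, 0, 0, 0], [0, 0, 0.0055, 0, 0, 0], [0, 0, 0.0065, 0, 0, 0], [0, 0, 0.0065, 0, 0, 0]])

```text
time_s: 10.95
ee_pos: [0.5691, -0.1635, 0.1562]
tcp_rot: [-3.133, -0.225, 0.002]
contact_force: [0.5, 0.4, -2.0]
grip_width: 0.0137
grasp_force: 79.5
```

Call:
arm_command(motion=[[0, 0, 0.002, 0, 0, 0], [0, 0, 0.004, 0, 0, 0], [0, 0, 0.006, 0, 0, 0], [0, 0, 0.008, 0, 0, 0], [0, 0, 0.0095, 0, 0, 0], [0, 0, 0.0105, 0, 0, 0], [0, 0, 0.0105, 0, 0, 0]])

```text
time_s: 11.82
ee_pos: [0.5692, -0.1635, 0.1459]
tcp_rot: [-3.133, -0.225, 0.001]
contact_force: [-0.9, 1.1, 4.0]
grip_width: 0.0138
grasp_force: 80.2
```

Call:
arm_command(motion=[[0, 0, 0.0005, 0, 0, 0], [0, 0, 0.0008, 0, 0, 0], [0, 0, 0.0008, 0, 0, 0]])

```text
time_s: 12.2
ee_pos: [0.5692, -0.1635, 0.145]
tcp_rot: [-3.133, -0.225, 0.002]
contact_force: [-1.4, 1.4, 4.4]
grip_width: 0.0137
grasp_force: 80.2
```

```bash
python3 - <<'E'
from bench import bot
import time
for i in range(3):
    w=bot.read_camera("scene");s=bot.state();print(s["ee_pos"],s["contact_force"].round(2),s["ft_torque"].round(3),s["joint_positions"].round(3))
E
```

```text
[ 0.56916786 -0.16352299  0.14501503] [-1.39  1.45  5.17] [ 0.22   0.199 -0.049] [ 0.07   0.427  0.171  1.767 -0.086  0.957 -1.152]
[ 0.56918055 -0.16354205  0.14500388] [-0.56  1.63  4.56] [ 0.156  0.186 -0.057] [ 0.07   0.427  0.171  1.767 -0.086  0.957 -1.152]
[ 0.56917177 -0.16354675  0.145001  ] [-1.13  1.58  4.27] [0.231 0.159 0.027] [ 0.07   0.427  0.171  1.767 -0.086  0.957 -1.152]
```

Call:
arm_command(motion=[[0, 0, 0, 0, 0, 0.06], [0, 0, 0, 0, 0, 0.14], [0, 0, 0, 0, 0, 0.22], [0, 0, 0, 0, 0, 0.3], [0, 0, 0, 0, 0, 0.3]])

```text
time_s: 12.98
ee_pos: [0.5698, -0.1639, 0.1453]
tcp_rot: [3.132, -0.245, 0.0]
contact_force: [1.7, -0.9, 3.5]
grip_width: 0.0137
grasp_force: 80.3
```

```bash
cat > st.py <<'E'
from bench import bot
from h import *
s=bot.state();R=Ro.from_rotvec(s["tcp_rot"]).as_matrix();print(s["ee_pos"].round(4),"xyaw",np.arctan2(R[1,0],R[0,0]).round(4),"tilt",R[:2,2].round(4),s["contact_force"].round(2),s["ft_torque"].round(3),s["joint_positions"][6])
E
python3 st.py
```

```text
[ 0.5698 -0.1639  0.1453] xyaw -0.1561 tilt [ 0.0003 -0.0004] [ 1.72 -0.89  3.51] [-0.232 -0.335 -0.059] -1.4199722589005326
```

Call:
arm_command(motion=[[0, 0, 0, 0, 0, 0.1], [0, 0, 0, 0, 0, 0.22], [0, 0, 0, 0, 0, 0.34], [0, 0, 0, 0, 0, 0.46], [0, 0, 0, 0, 0, 0.58], [0, 0, 0, 0, 0, 0.7], [0, 0, 0, 0, 0, 0.77], [0, 0, 0, 0, 0, 0.77]])

```text
time_s: 13.98
ee_pos: [0.5694, -0.1634, 0.145]
tcp_rot: [2.812, -1.401, -0.001]
contact_force: [2.1, 0.9, 4.2]
grip_width: 0.0137
grasp_force: 80.3
```

```bash
python3 st.py
```

```text
[ 0.5694 -0.1634  0.145 ] xyaw -0.9244 tilt [-0.0008  0.0003] [2.15 0.92 4.19] [ 0.199 -0.239  0.007] -2.1021956111510196
```

Call:
arm_command(motion=[[0, 0, 0, 0, 0, 0.03], [0, 0, 0, 0, 0, 0.03], [0, 0, -0.001, 0, 0, 0.03], [0, 0, -0.002, 0, 0, 0.03], [0, 0, -0.003, 0, 0, 0.03], [0, 0, -0.004, 0, 0, 0.03], [0, 0, -0.004, 0, 0, 0.03]])

```text
time_s: 14.85
ee_pos: [0.5691, -0.1635, 0.149]
tcp_rot: [2.789, -1.446, -0.002]
contact_force: [1.2, 1.0, 1.8]
grip_width: 0.0138
grasp_force: 80.0
```

```bash
python3 st.py
```

```text
[ 0.5691 -0.1635  0.149 ] xyaw -0.9566 tilt [-0.0013  0.0005] [1.18 1.04 1.76] [ 0.3   -0.718  0.009] -2.132499201824704
```

Call:
arm_command(motion=[[0, 0, -0.0005, 0, 0, 0], [0, 0, -0.001, 0, 0, 0], [0, 0, -0.0015, 0, 0, 0], [0, 0, -0.0015, 0, 0, 0]])

```text
time_s: 15.35
ee_pos: [0.5687, -0.1636, 0.1503]
tcp_rot: [2.788, -1.446, -0.003]
contact_force: [1.3, 1.3, 1.6]
grip_width: 0.0135
grasp_force: 79.9
```

```bash
python3 st.py
```

```text
[ 0.5687 -0.1636  0.1503] xyaw -0.9568 tilt [-0.002   0.0004] [1.31 1.34 1.6 ] [ 0.213 -0.38  -0.027] -2.1333472549510746
```

Call:
arm_command(motion=[[0, 0, -0.0004, 0, 0, 0], [0, 0, -0.0008, 0, 0, 0], [0, 0, -0.0008, 0, 0, 0]])

```text
time_s: 15.72
ee_pos: [0.5686, -0.1636, 0.1508]
tcp_rot: [2.788, -1.446, -0.004]
contact_force: [0.5, 0.7, -3.3]
grip_width: 0.0136
grasp_force: 79.4
```

Call:
arm_command(motion=[[0, 0, -0.0003, 0, 0, 0], [0, 0, -0.0006, 0, 0, 0], [0, 0, -0.0006, 0, 0, 0]])

```text
time_s: 16.1
ee_pos: [0.5688, -0.1635, 0.1517]
tcp_rot: [2.788, -1.446, -0.003]
contact_force: [0.4, 0.0, -3.2]
grip_width: 0.0133
grasp_force: 79.4
```

Call:
arm_command(motion=[[0, 0, -0.0002, 0, 0, 0], [0, 0, -0.0004, 0, 0, 0], [0, 0, -0.0004, 0, 0, 0]])

```text
time_s: 16.48
ee_pos: [0.5688, -0.1636, 0.1519]
tcp_rot: [2.788, -1.446, -0.003]
contact_force: [-0.1, -0.4, -6.0]
grip_width: 0.0137
grasp_force: 78.9
```

Call:
arm_command(motion=[[0, 0, -0.0002, 0, 0, 0], [0, 0, -0.0004, 0, 0, 0], [0, 0, -0.0004, 0, 0, 0]])

```text
time_s: 16.85
ee_pos: [0.5688, -0.1635, 0.1522]
tcp_rot: [2.788, -1.446, -0.003]
contact_force: [1.3, -0.7, -11.2]
grip_width: 0.0136
grasp_force: 78.4
```

Call:
arm_command(motion=[[0, 0, 0, 0, 0, 0], [0, 0, 0, 0, 0, 0], [0, 0, 0, 0, 0, 0], [0, 0, 0, 0, 0, 0]])

```text
time_s: 17.35
ee_pos: [0.5688, -0.1635, 0.1523]
tcp_rot: [2.789, -1.446, -0.003]
contact_force: [0.7, -0.9, -13.9]
grip_width: 0.0137
grasp_force: 78.2
```

```bash
python3 - <<'E'
from bench import bot
for i in range(6):
    bot.read_camera("wrist");s=bot.state();print(s["time_s"],s["ee_pos"][2].round(5),s["contact_force"].round(2))
E
```

```text
17.4 0.15234 [  0.93   0.11 -14.47]
17.45 0.15235 [  0.92  -0.92 -14.68]
17.5 0.15237 [  1.3   -0.63 -14.24]
17.55 0.15239 [  1.05  -0.74 -14.59]
17.6 0.15242 [ -0.56   0.11 -14.28]
17.65 0.15239 [  0.49  -1.54 -14.55]
```

Call:
arm_command(motion=[[0, 0, 0.00015, 0, 0, 0], [0, 0, 0.00015, 0, 0, 0], [0, 0, 0.00015, 0, 0, 0], [0, 0, 0.00015, 0, 0, 0]])

```text
time_s: 18.15
ee_pos: [0.5689, -0.1635, 0.1524]
tcp_rot: [2.789, -1.446, -0.003]
contact_force: [0.2, 0.5, -14.8]
grip_width: 0.0137
grasp_force: 78.2
```

```bash
python3 - <<'E'
from bench import bot
for i in range(4):
    bot.read_camera("wrist");s=bot.state();print(s["time_s"],s["ee_pos"][2].round(5),s["contact_force"].round(2))
E
```

```text
18.2 0.1524 [ -1.    -0.58 -15.21]
18.25 0.1524 [ -0.75  -0.3  -13.69]
18.3 0.15238 [ -0.47   0.77 -15.12]
18.35 0.1524 [ 0.000e+00 -1.000e-02 -1.466e+01]
```

Call:
arm_command(motion=[[0, 0, 0.00025, 0, 0, 0], [0, 0, 0.00025, 0, 0, 0], [0, 0, 0.00025, 0, 0, 0], [0, 0, 0.00025, 0, 0, 0], [0, 0, 0.00025, 0, 0, 0], [0, 0, 0.00025, 0, 0, 0]])

```text
time_s: 19.1
ee_pos: [0.5691, -0.1635, 0.1523]
tcp_rot: [2.789, -1.446, -0.002]
contact_force: [-2.1, -0.5, -12.4]
grip_width: 0.0137
grasp_force: 78.5
```

```bash
python3 - <<'E'
from bench import bot
for i in range(4):
    bot.read_camera("wrist");s=bot.state();print(s["time_s"],s["ee_pos"][2].round(5),s["contact_force"].round(2))
E
```

```text
19.15 0.15226 [ -2.2   -0.55 -11.91]
19.2 0.15226 [ -2.5    0.02 -11.49]
19.25 0.15226 [ -1.88   0.66 -11.73]
19.3 0.15226 [ -2.68   0.19 -12.7 ]
```

Call:
arm_command(motion=[[0, 0, 0, 0, 0, 0], [0, 0, 0, 0, 0, 0], [0, 0, 0, 0, 0, 0], [0, 0, 0, 0, 0, 0], [0, 0, 0, 0, 0, 0], [0, 0, 0, 0, 0, 0], [0, 0, 0, 0, 0, 0], [0, 0, 0, 0, 0, 0]])

```text
time_s: 20.3
ee_pos: [0.5691, -0.1635, 0.1522]
tcp_rot: [2.789, -1.446, -0.002]
contact_force: [-1.8, 0.7, -12.1]
grip_width: 0.0136
grasp_force: 78.6
```

Call:
arm_command(motion=[[0, 0, 0, 0, 0, 0], [0, 0, 0, 0, 0, 0], [0, 0, 0, 0, 0, 0], [0, 0, 0, 0, 0, 0], [0, 0, 0, 0, 0, 0], [0, 0, 0, 0, 0, 0], [0, 0, 0, 0, 0, 0], [0, 0, 0, 0, 0, 0]])

```text
time_s: 21.3
ee_pos: [0.5691, -0.1636, 0.1522]
tcp_rot: [2.789, -1.446, -0.002]
contact_force: [-2.7, 0.2, -12.7]
grip_width: 0.0137
grasp_force: 78.6
```

```bash
python3 st.py
```

```text
[ 0.5691 -0.1636  0.1522] xyaw -0.9568 tilt [-0.0014  0.0004] [ -2.73   0.22 -12.69] [0.184 0.474 0.023] -2.134255096197486
```

Call:
arm_command(motion=[[0, 0, 0.0003, 0, 0, 0], [0, 0, 0.0006, 0, 0, 0], [0, 0, 0.0009, 0, 0, 0], [0, 0, 0.0012, 0, 0, 0], [0, 0, 0.0015, 0, 0, 0], [0, 0, 0.0015, 0, 0, 0], [0, 0, 0.0015, 0, 0, 0], [0, 0, 0.0015, 0, 0, 0]])

```text
time_s: 22.3
ee_pos: [0.5697, -0.1636, 0.1511]
tcp_rot: [-2.789, 1.446, 0.0]
contact_force: [-0.7, 1.1, 0.2]
grip_width: 0.0132
grasp_force: 80.0
```

Call:
arm_command(motion=[[0, 0, 0, 0, 0, 0], [0, 0, 0, 0, 0, 0], [0, 0, 0, 0, 0, 0], [0, 0, 0, 0, 0, 0], [0, 0, 0, 0, 0, 0], [0, 0, 0, 0, 0, 0]], hand=1)

```text
time_s: 23.05
ee_pos: [0.5691, -0.1636, 0.1508]
tcp_rot: [2.789, -1.446, -0.002]
contact_force: [-0.4, -0.9, -0.1]
grip_width: 0.0852
grasp_force: 0.0
```

Call:
arm_command(motion=[[0, 0, -0.015, 0, 0, 0], [0, 0, -0.05, 0, 0, 0], [0, 0, -0.1, 0, 0, 0], [0, 0, -0.15, 0, 0, 0], [0, 0, -0.18, 0, 0, 0], [0, 0, -0.18, 0, 0, 0], [0, 0, -0.18, 0, 0, 0], [0, 0, -0.18, 0, 0, 0]])

```text
time_s: 24.05
ee_pos: [0.5688, -0.1634, 0.3297]
tcp_rot: [2.788, -1.446, -0.005]
contact_force: [0.5, 0.4, -0.4]
grip_width: 0.0854
grasp_force: 0.0
```

```bash
python3 st.py; python3 - <<'E'
from bench import bot
from h import *
w=bot.read_camera("wrist");c=bot.calibration("wrist")
h=cv2.cvtColor(w,cv2.COLOR_BGR2HSV);m=cv2.inRange(h,(95,120,40),(125,255,255))
st,ce,mm=max(blobs(m,300),key=lambda b:b[0][4])
hl=cv2.convexHull(max(cv2.findContours(mm.astype(np.uint8),0,1)[0],key=len));q=np.ascontiguousarray(ray(c,hl.reshape(-1,2),.137)[:,:2].astype(np.float32)*1000)
print(cv2.fitEllipse(q));x,y,W,H=st[:4]
x0,y0=max(0,x-40),max(0,y-40);cv2.imwrite("pics/v7.png",cv2.resize(w[y0:y+H+40,x0:x+W+40],(560,560)))
s=bot.read_camera("top");cv2.imwrite("pics/t7.png",s)
E
```

```text
[ 0.5688 -0.1634  0.3297] xyaw -0.9567 tilt [-0.0032  0.0007] [ 0.53  0.42 -0.37] [ 0.029 -0.009  0.064] -2.2004583861085516
((571.5346069335938, -164.58702087402344), (82.19647979736328, 83.04971313476562), 37.02311706542969)
```

View pics/v7.png

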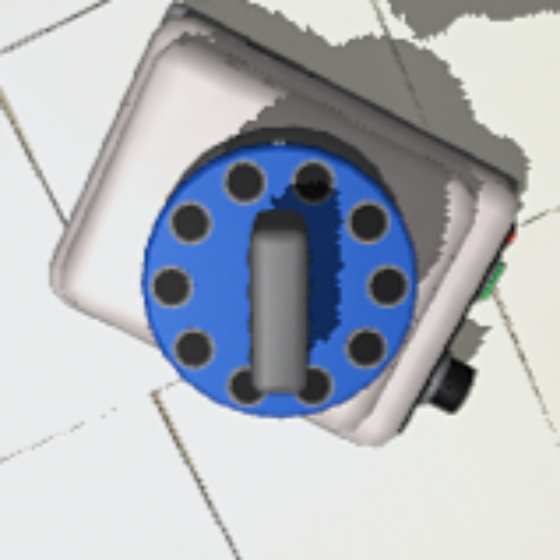

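The head sits in the socket with its wing vertical in the picture, (280,225) to (280,385). It is turned about 63 degrees from the slots, level and centred, and the gripper is clear.

```bash
python3 -c "
from bench import bot
print(bot.job_done())"
```

```text
the job is handed in; nothing more can be done
None
```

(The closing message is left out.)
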